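Tighten and lock the castle nut of a stake stand

ROBOT

A 6-joint arm with a two-finger parallel gripper is mounted at the origin on a cart in front of the work surface, level with it; the furniture and walls round the work are solid. World frame = base frame: x ahead of the robot, y to its left, z up, the work surface at z = 0. Lengths are in mm, angles in rad, forces in N, time in s.
With the tool pointing down it reaches from about 400 to 925 mm from the base axis. Payload 12.5 kg.
Tool frame: the origin (TCP) lies midway between the tips of the shut fingers; the grasp point (between the pads) lies 19 mm behind it (env.tcp_to_grasp is the distance from the TCP to the grasp point, in mm); z points along the fingers, y is the line along which they close (so a half turn about z gives the same grasp; the last joint's range is limited). The gripper opens to 95 mm and grips with 3 to 60 N. Pads are 20 mm wide; open, the fingers measure 119 mm over their backs; the gripper's body (75 mm by 180 mm) begins 59 mm behind the grasp point.
Start: joints at [-1.407, 0.491, 1.559, -0, 1.092, -0.106], TCP at [166.609, -602.402, 214.661] pointing down, gripper open.
Joint ranges: [-3.1, 3.1], [-0.84, 2.19], [0.05, 2.79], [-1.13, 4.28], [0.06, 2.93], [-2.69, 2.69]. Speed limits (rad/s): [2.22, 2.22, 2.79, 3.14, 3.14, 3.14].

INTERFACE

Orientations are given as [roll, pitch, yaw] about the fixed x, y, z axes, in that order (R = Rz(yaw) Ry(pitch) Rx(roll)).
In Python, from cell import env gives the robot as it stands. The module is installed in compiled form; this text tells all that it offers.
- The arm moves only by the tool step_arm, never from a script. Its argument "plan" is a list that holds one entry, the list of rows, each a list of 5 numbers: the shift along the tool's x, y, z in mm, then the turn about the tool's z in degrees, then the opening, from -1 (shut) to 1 (fully open). A call has 1 to 8 rows; each row is the pose to reach, as a shift and turn from the pose commanded when the call began, along the tool's axes at that moment; what a row does not reach only later rows make up. A row lasts 1/12 s, in which the tool goes at most 41.7 mm and 7.16 degrees, less where a joint would pass 70% of its speed; a pose out of reach is approached as far as the arm can. A call with a gripper value outside its range is refused whole. The fingers move at their own pace and stop on an object; the grip force is fixed at half the most. Time passes only in rows, so rows that repeat a pose let the fingers close. It gives the time, the measured TCP pose, the force, the opening and the grip force at its end, in the units of the state.
- env.state(): the state, without advancing time (a new reading comes with each control period).
- env.read_camera(name): name is "scene" or "side" or "wrist"; returns the picture (384x512x3 uint8, blue, green, red); there is no depth.
- env.get_calibration(name): a dict with "K" (3x3 intrinsics, pixels), "D" ([k1, k2, p1, p2, k3] as OpenCV has them; the pictures are not rectified), "extrinsics" (4x4, takes a point from world to camera coordinates). Camera axes: x right, y up, looking along -z (the intrinsics and any distortion apply to the point x, -y, -z); pixel columns grow to the right and rows downward; lengths in mm; the calibration is good to about 2 mm. A picture is of the moment at which its call begins: read the wrist's pose just before it. get_calibration takes no time and is no camera call; for the wrist camera it gives the pose at the moment of the call.
- env.job_done(): hands the job in; it is judged then, once.
The state is a dict: "t": time; "joints": joint angles; "qvel": joint speeds; "tau": joint torques, N m; "eef_pos": TCP position; "tcp_rot": TCP orientation; "ft_force": force on the tool from outside, world axes, zero at the start; "moment": the same for the moment, N m; "opening": opening from 0.0 (shut) to 1.0 (fully open); "grip_force": force on a finger pad.
Only numpy, scipy, OpenCV 4.12 (cv2) and the standard library are available. Lean on these libraries where they do the work, as an engineer would, in place of code of your own. Each camera call takes 0.05 s, during which the arm holds its last target. There are 200 camera calls.

TASK

Tighten the castle nut on the little stake stand (clockwise) until it pulls up firmly on its washer, then turn it only as much further as brings the next slot in line with the locking bolt. Slide the bolt by its knob fully home into that slot and let go, leaving the other things on the bench where they are.

Things in the scene. Friction and masses are not known exactly. Their poses are not given: they have to be found in the camera images.
- stand: Fixed stand: grey base plate 168 x 130 x 12 mm (x -108 to 60, y -65 to 65 mm), dark swivel arm on the +x side (top 24 mm up) with a low steel dome, 32 mm across, top 43 mm up, 98 mm from the nut's axis. Origin on the bench on the nut's vertical axis; z up. The 16 mm threaded stud stands about 5 mm proud of the nut.
- nut (a joint): Castle nut angle, rad; grows clockwise from above (tightening). Starts loose, -1.6 to -0.7. At 0 it meets its washer; resistance then rises from 0.04 to 0.2 N m (it stays where left). Of its six slots (1.047 rad apart) use the first to line up after 0, which comes at 0.25 to 0.85; past 1.15 it is overtightened. A slot lined up below 0 is no use: nut still loose.
- nut_top (a point): Centre of the nut's top, 72 mm over the bench at nut = 0; it sinks 6 mm a turn. Turns with the nut: x axis through the middle of a slot, z up. Steel hexagon 30 mm across flats, 32 mm tall, each flat facing a slot (a grip across flats closes along a slot's direction), on a slotted crown 64 mm across, 13 mm tall. Slots 12 mm wide, open at rim and top.
- lock: Fixed grey guide block of the locking bolt, on the base plate. Origin on the nut's axis, 12 mm over the bench; z up. The bolt slides along its x axis towards the nut; block and bolt lie at -x, 50 to 102 mm from the axis, block 34 mm wide, top 42 mm over the bench. Slot in line: its direction is a multiple of 60 degrees from this x axis.
- bolt (a joint): Travel of the locking bolt, m: 0 to 0.003 at the start (drawn back, clear of the nut's rim), 0.021 fully home at its stop, tip 9 mm deep in the slot. Steel tongue 8 mm wide, round nose; enters if the slot is within about 0.06 rad of the line, else it strikes the crown at about 0.012. Slides stiffly (2 N), stays where left.
- bolt_knob (a point): Centre of the top of the bolt's upright round brass knob, 72 mm over the bench; knob 14 to 16 mm thick, 28 mm tall; it moves with the bolt, 90 mm from the nut's axis when drawn back, 69 mm when home. Axes as body lock.
- ring_clamp: Loose wooden ring clamp, 22 x 120 x 22 mm, lying to the right of the stand; origin under its centre. Leave it.
- small_pot: Loose small clear round pot, 47 mm across, 16 mm tall, to the left of the stand; origin under its centre. Leave it.
- round_pliers: Loose pliers with dark handles, 53 x 144 x 10 mm, lying farther to the right of the stand; origin under its centre. Leave them.

How it is judged (in metres and radians):
On the way, in this order (a step that is already met when the one before it is completed fails the run):
1. the nut is drawn up firmly on its washer while the bolt is still drawn back (value of joint nut above 0.1 rad and value of joint bolt below 0.01 m), for 0.2 s.
2. the bolt is home in the slot (value of joint bolt above 0.018 m), for 0.2 s.
At the end, for the whole second after the job is handed in: The nut is tight (joint nut between 0.15 and 1.0), so that the first slot past tight is in line, the bolt is home in it (at least 18 of its 21 mm), and everything is let go (value of joint nut between 0.15 and 1 rad and value of joint bolt above 0.018 m and contact force between the fingers and stand below 0.1 N and contact force between the fingers and lock below 0.1 N); the robot touches nothing.
It fails at once if the nut is overtightened (turned past the first slot, beyond 1.15 rad) (value of joint nut above 1.15 rad).
It fails at once if the bolt is pushed in (past 15 mm) while the nut is loose (value of joint bolt above 0.015 m and value of joint nut below 0.05 rad).
It fails at once if a loose thing on the bench is shifted by more than 40 mm (distance of any of ring_clamp, small_pot, round_pliers from where it was at the start of the episode above 0.04 m).
It also fails if it takes over 51 s, if anything falls off the work surface, if the arm or the gripper's body presses on something with over 40 N, if the wrist force passes 120 N, or if a joint passes its speed limit or range.

## Working session

There is one attempt and no reset: what is moved stays moved. The work goes in short steps, Python scripts to look and compute and a tool call to move; the robot and the scene stay as the last step left them, time stands still between calls to the robot, and variables do not carry over. Pictures are saved under pics/ and viewed, at most 10 in all, crops included, and the job is handed in when it is done.

Besides the shell and the picture viewer there is one more tool, called in YAML: its name, and indented under it one key for each argument. step_arm: Moves the arm, as the interface text tells. Its arguments: {"type":"object","properties":{"plan":{"type":"array"}},"required":["plan"]}

```bash
mkdir -p pics; cat > h.py <<'E'
from cell import env
import numpy as np, cv2
def ray(name,uv,cal=None):
    c=cal or env.get_calibration(name); E=np.array(c["extrinsics"]);K=np.array(c["K"]);D=np.array(c["D"])
    p=cv2.undistortPoints(np.array([[uv]],float),K,D)[0,0]
    d=E[:3,:3].T@np.array([p[0],-p[1],-1]); o=-E[:3,:3].T@E[:3,3]
    return o,d
def atz(name,uv,z,cal=None):
    o,d=ray(name,uv,cal); return o+d*(z-o[2])/d[2]
def proj(name,P,cal=None):
    c=cal or env.get_calibration(name); E=np.array(c["extrinsics"]);K=np.array(c["K"]);D=np.array(c["D"])
    P=np.atleast_2d(np.array(P,float)); X=P@E[:3,:3].T+E[:3,3]; X=X*[1,-1,-1]
    return cv2.projectPoints(X,np.zeros(3),np.zeros(3),K,D)[0][:,0]
E
python3 - <<'E'
from h import *
s=env.state();print(s["t"],s["eef_pos"],s["tcp_rot"],s["opening"],s["ft_force"])
a=env.read_camera("scene");b=env.read_camera("side")
cv2.imwrite("pics/a.png",cv2.resize(a,(800,600)));cv2.imwrite("pics/b.png",cv2.resize(b,(800,600)))
for n in("scene","side"):
  o,d=ray(n,(256,192));print(n,o,d)
E
```

```text
0.0 [ 166.55953534 -602.13761236  214.04406978] [-3.14043410e+00 -1.29747184e-04  2.69780143e-01] 1.000702690356467 [ 0.41839539 -0.25726913 -0.91417311]
scene [6.90960022e-01 1.12192284e+03 6.01568047e+02] [ 0.42332397 -0.79496371 -0.43519614]
side [ 137.81592492 -907.87990525  612.0840618 ] [ 0.28766183  0.85967002 -0.42246859]
```

View pics/a.png

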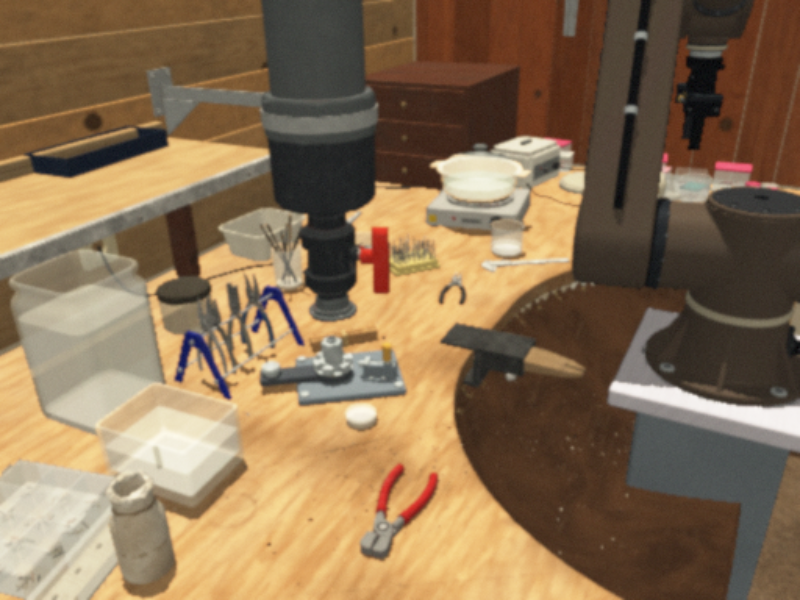

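View pics/b.png

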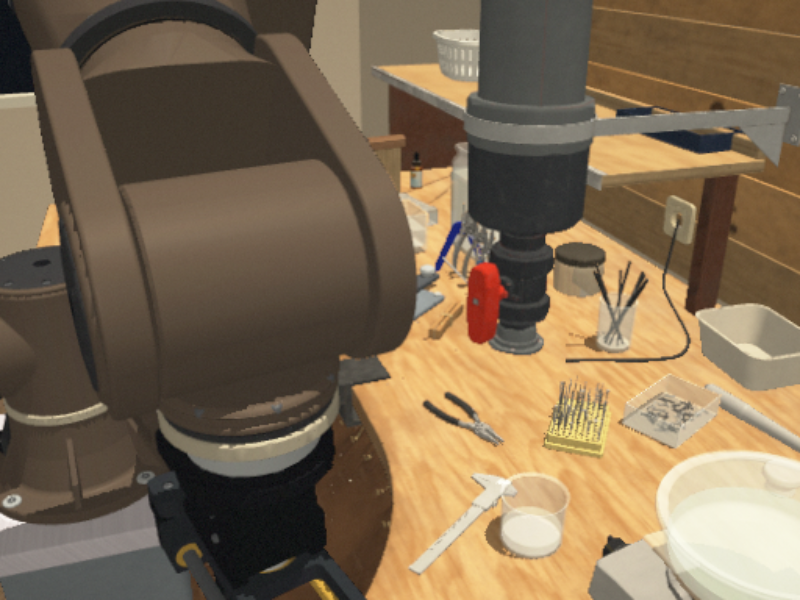

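The scene view shows the stand, with the nut at about (332,345) and the brass knob at about (386,347). The small pot is at (361,416), the ring clamp lies behind at (343,337), and a thick valve pipe stands behind that at (333,310). In the side view the arm hides the stand.

```bash
python3 - <<'E'
from h import *
f=.64
for n,uv,z in [("nut",(332,341),77),("knob",(387,347),72),("dome",(271,365),43),("pot",(361,408),16),("clampL",(312,345),22),("clampR",(377,336),22),("pipe",(333,312),5),("cornerNearR",(405,390),12),("cornerNearL",(300,401),12),("plies",(455,290),8)]:
  print(n,atz("scene",(uv[0]*f,uv[1]*f),z).round(0))
print("pipe side",atz("side",(516*f,345*f),5).round())
im=env.read_camera("scene");cv2.imwrite("pics/c.png",cv2.resize(im[190:275,150:280],None,fx=6,fy=6,interpolation=cv2.INTER_CUBIC))
E
```

```text
nut [538. 339.  77.]
knob [457. 310.  72.]
dome [617. 396.  43.]
pot [453. 400.  16.]
clampL [618. 284.  22.]
clampR [534. 208.  22.]
pipe [672. 135.   5.]
cornerNearR [420. 323.  12.]
cornerNearL [548. 421.  12.]
plies [500. -51.   8.]
pipe side [677.  97.   5.]
```

View pics/c.png

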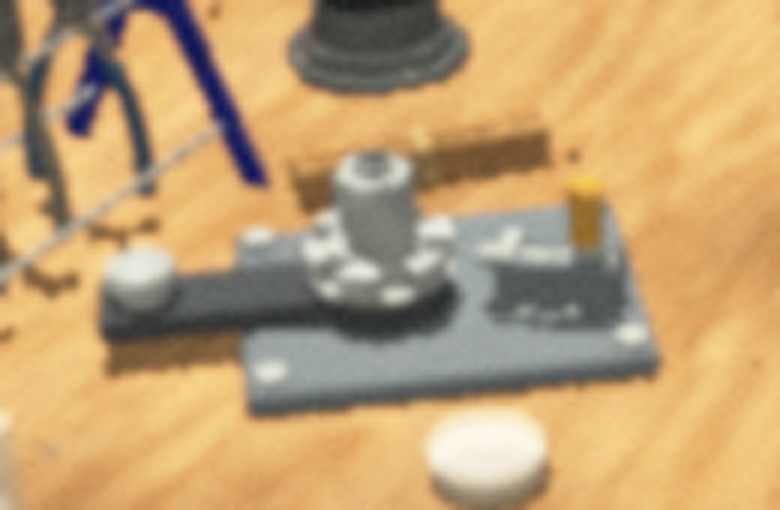

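The crop shows the crown at about (380,265), with the hexagon and stud at (375,168), the bolt block at (555,280) and the knob at (586,182). I'll swing round in front of the pipe and look from above with the wrist camera.

step_arm:
  plan:
    - [[240,-220,-46,-56,1],[240,-220,-46,-56,1],[240,-220,-46,-56,1],[240,-220,-46,-56,1],[240,-220,-46,-56,1],[240,-220,-46,-56,1],[240,-220,-46,-56,1],[240,-220,-46,-56,1]]

```text
t: 0.82
eef_pos: [340.0, -324.2, 261.0]
tcp_rot: [3.141, -0.0, 1.254]
ft_force: [0.3, -0.4, 0.4]
opening: 1.0
grip_force: 0.0
```

```bash
cat >> h.py <<'E'
def to(x,y,z=None):
    s=env.state();p=np.array(s["eef_pos"]);yaw=s["tcp_rot"][2]
    d=np.array([x,y,p[2] if z is None else z])-p
    print("t",round(s["t"],2),p.round(1),"yaw",round(yaw,3),"q6",round(s["joints"][5],2),"shift",[round(v,1) for v in (d[0]*np.cos(yaw)+d[1]*np.sin(yaw), d[0]*np.sin(yaw)-d[1]*np.cos(yaw), -d[2])])
E
python3 -c "
from h import *
to(430,-100,265);to(440,-40,265)"
```

```text
t 0.82 [ 340.  -324.2  261. ] yaw 1.254 q6 -0.59 shift [np.float64(241.1), np.float64(15.6), np.float64(-4.0)]
t 0.82 [ 340.  -324.2  261. ] yaw 1.254 q6 -0.59 shift [np.float64(301.2), np.float64(6.4), np.float64(-4.0)]
```

step_arm:
  plan:
    - [[300,6,-4,-50,1],[300,6,-4,-50,1],[300,6,-4,-50,1],[300,6,-4,-50,1],[300,6,-4,-50,1],[300,6,-4,-50,1],[300,6,-4,-50,1],[300,6,-4,-50,1]]

```text
t: 1.48
eef_pos: [441.3, -39.5, 264.8]
tcp_rot: [3.141, -0.0, 2.131]
ft_force: [0.7, 0.3, 0.9]
opening: 0.999
grip_force: 0.0
```

```bash
python3 -c "
from h import *
to(425,250,265)"
```

```text
t 1.48 [441.3 -39.5 264.8] yaw 2.131 q6 -0.8 shift [np.float64(253.9), np.float64(140.0), np.float64(-0.2)]
```

step_arm:
  plan:
    - [[254,140,0,-50,1],[254,140,0,-50,1],[254,140,0,-50,1],[254,140,0,-50,1],[254,140,0,-50,1],[254,140,0,-50,1],[254,140,0,-50,1],[254,140,0,-50,1]]

```text
t: 2.15
eef_pos: [426.6, 250.8, 264.3]
tcp_rot: [3.141, -0.0, 3.004]
ft_force: [-0.3, -1.5, -0.8]
opening: 0.999
grip_force: 0.0
```

```bash
python3 - <<'E'
from h import *
to(538,339,240); to(500,320,265)
c=env.get_calibration("wrist");im=env.read_camera("wrist");np.save("c1.npy",c,allow_pickle=True)
cv2.imwrite("pics/d.png",cv2.resize(im,(800,600)))
o,d=ray("wrist",(256,192));print(o,d); print(proj("wrist",[538,339,77])/.64)
E
```

```text
t 2.15 [426.6 250.8 264.3] yaw 3.004 q6 -1.04 shift [np.float64(-98.2), np.float64(102.7), np.float64(24.3)]
t 2.15 [426.6 250.8 264.3] yaw 3.004 q6 -1.04 shift [np.float64(-63.2), np.float64(78.6), np.float64(-0.7)]
[356.12646475 257.74352923 434.65140507] [ 0.25688131 -0.04940534 -0.96526675]
[[529.35590721 380.37098309]]
```

View pics/d.png

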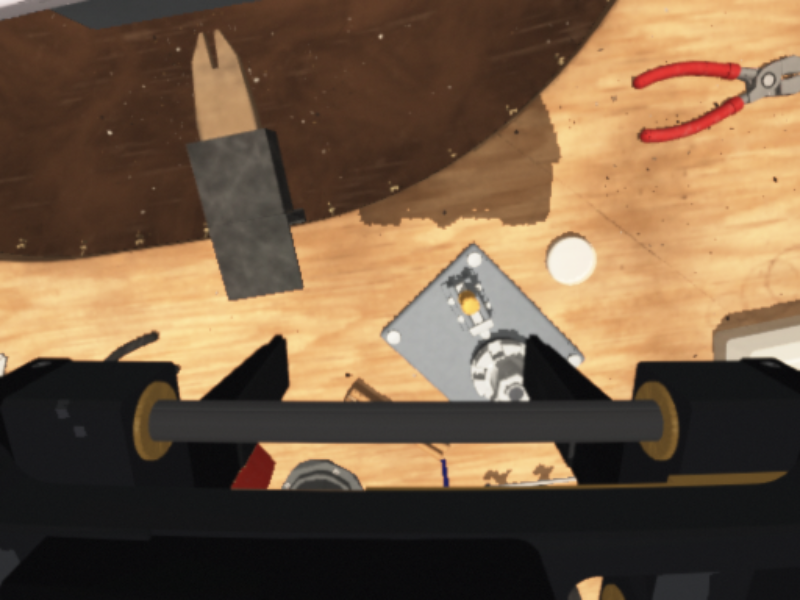

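The wrist view shows the stud at (516,393), the knob top at (470,302), the pot at (571,260) and the pipe at (320,480). I'll move so the stand is fully visible.

step_arm:
  plan:
    - [[-146,136,30,0,1],[-146,136,30,0,1],[-146,136,30,0,1],[-146,136,30,0,1],[-146,136,30,0,1],[-146,136,30,0,1],[-146,136,30,0,1]]

```text
t: 2.78
eef_pos: [592.8, 357.5, 232.5]
tcp_rot: [-3.14, -0.002, 2.99]
ft_force: [-0.4, -0.3, -0.2]
opening: 1.0
grip_force: 0.0
```

```bash
python3 - <<'E'
from h import *
print(atz("wrist",(1,1),0)*0, [atz("wrist",(u*.64,v*.64),z,np.load("c1.npy",allow_pickle=True).item()).round(1) for u,v,z in((516,393,78),(470,302,72),(571,260,16))])
to(538,339,240)
c=env.get_calibration("wrist");im=env.read_camera("wrist");np.save("c2.npy",c,allow_pickle=True);cv2.imwrite("pics/e_raw.png",im)
p=proj("wrist",[535,345,60],c)[0];print(p)
x0,y0=int(p[0])-80,int(p[1])-60;print(x0,y0)
cv2.imwrite("pics/e.png",cv2.resize(im[max(y0,0):y0+120,max(x0,0):x0+160],None,fx=5,fy=5,interpolation=cv2.INTER_CUBIC))
E
```

```text
[0. 0. 0.] [array([547.4, 329.9,  78. ]), array([462.4, 299.2,  72. ]), array([451.3, 403.8,  16. ])]
t 2.78 [592.8 357.5 232.5] yaw 2.99 q6 -0.97 shift [np.float64(51.4), np.float64(-26.6), np.float64(-7.5)]
[242.25718968 127.94244335]
162 67
```

View pics/e.png

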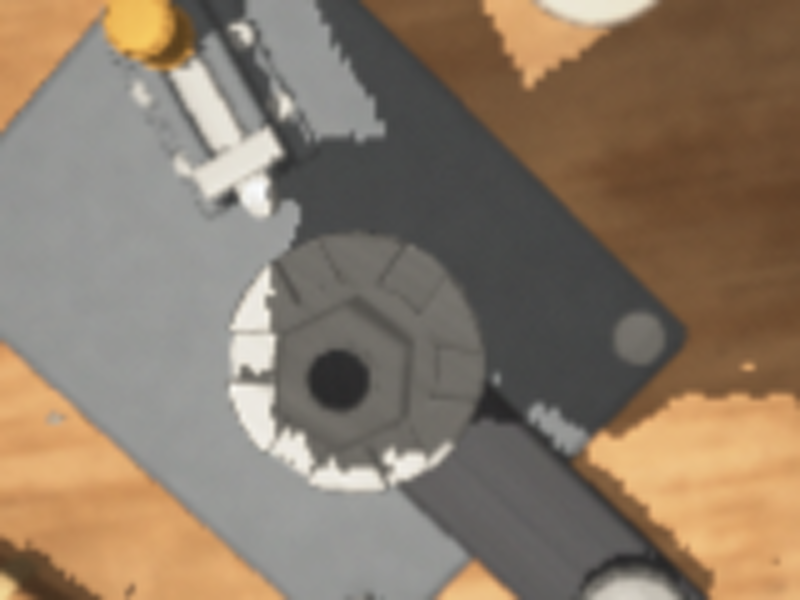

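The view shows the stud at (338,380), the hexagon top centred at about (345,373), and the crown circle centred at (357,362). Slot mouths are at (470,372), (428,258), (297,252) and (232,357). The bolt nose is at (258,195) and the knob top at about (140,27).

```bash
python3 - <<'E'
from h import *
c=np.load("c2.npy",allow_pickle=True).item()
f=lambda u,v,z: atz("wrist",(162+(u-2)/5,67+(v-2)/5),z,c)
cr=f(357,362,40.5);print("crown",cr)
print("hex",np.mean([f(u,v,73.3) for u,v in((357,297),(412,330),(408,408),(341,450),(278,415),(284,337))],0),"stud",f(338,380,78))
n=f(338,380,78)[:2]
k=f(140,27,72);print("knob",k,"bolt tip",f(258,200,35), "block front mid",f(240,163,42))
for q in (k,f(258,200,35),f(240,163,42)):
  for o in (n,cr[:2]): d=o-q[:2];print("lock ang",np.degrees(np.arctan2(d[1],d[0])),np.hypot(*d))
for u,v in((470,372),(428,258),(297,252),(232,357)):
  d=f(u,v,40.5)[:2]-cr[:2];print("slot",np.degrees(np.arctan2(d[1],d[0]))%60,np.hypot(*d))
for u,v in((357,297),(412,330),(408,408),(341,450),(278,415),(284,337)):
  d=f(u,v,73.3)[:2]-f(345,373,73.3)[:2];print("corner",(np.degrees(np.arctan2(d[1],d[0]))+30)%60,np.hypot(*d))
print("dome",f(630,595,40))
E
```

```text
crown [547.18975933 330.21323567  40.5       ]
hex [547.09597351 330.84491051  73.3       ] stud [547.91775326 329.23388167  78.        ]
knob [467.34887405 299.49503351  72.        ] bolt tip [505.10712455 312.4187775   35.        ] block front mid [496.34885494 310.80173202  42.        ]
lock ang 20.25965112573609 85.8821482422294
lock ang 21.04386810491677 85.5463319348574
lock ang 21.443843939074327 45.9945394428108
lock ang 22.920859257321283 45.69016187538086
lock ang 19.66829383644314 54.76399742609404
lock ang 20.897295325425596 54.42062140029179
slot 16.266929110447165 27.98911309486308
slot 15.948805979504982 30.68768167956127
slot 19.208966802981507 29.99422968967717
slot 18.930122500530274 30.908775614648576
corner 11.003794047998184 17.04595149021407
corner 23.395912095949228 17.92687953522103
corner 22.108121400953834 16.123195706750433
corner 16.983333972607937 17.453616603510085
corner 22.737213656072925 18.071362330538147
corner 20.563622849972973 15.688623005009486
dome [616.1724618  389.29425036  40.        ]
```

```bash
python3 -c "
from h import *
to(547.4,330.3,120)"
```

```text
t 2.83 [592.  357.3 233.6] yaw 2.99 q6 -0.97 shift [np.float64(40.1), np.float64(-33.4), np.float64(113.6)]
```

step_arm:
  plan:
    - [[40,-33,0,3,1],[40,-33,40,3,1],[40,-33,80,3,1],[40,-33,114,3,1],[40,-33,114,3,1],[40,-33,114,3,1]]

```text
t: 3.33
eef_pos: [546.8, 330.9, 121.0]
tcp_rot: [-3.14, -0.001, 2.939]
ft_force: [-0.3, 0.7, 1.5]
opening: 0.996
grip_force: 0.0
```

```bash
python3 -c "
from h import *
to(547.4,330.3,47);print(env.state()['moment'],env.state()['ft_force'])"
```

```text
t 3.33 [546.8 330.9 121. ] yaw 2.939 q6 -0.93 shift [np.float64(-0.7), np.float64(-0.5), np.float64(74.0)]
[ 0.07940211 -0.17177437  0.03701055] [-0.30627804  0.68852729  1.47473646]
```

step_arm:
  plan:
    - [[-1,0,30,0,1],[-1,0,60,0,1],[-1,0,74,0,1],[-1,0,74,0,1],[-1,0,74,0,-1],[-1,0,74,0,-1],[-1,0,74,0,-1],[-1,0,74,0,-1]]

```text
t: 4.0
eef_pos: [549.0, 332.0, 48.4]
tcp_rot: [3.14, 0.002, 2.94]
ft_force: [0.5, 0.1, -0.5]
opening: 0.777
grip_force: 0.0
```

step_arm:
  plan:
    - [[0,0,0,0,-1],[0,0,0,0,-1],[0,0,0,0,-1],[0,0,0,0,-1]]

```text
t: 4.33
eef_pos: [548.3, 331.8, 46.7]
tcp_rot: [-3.142, 0.0, 2.94]
ft_force: [-0.0, -0.7, -0.3]
opening: 0.497
grip_force: 0.0
```

```bash
cat >> h.py <<'E'
def st():
    s=env.state();print(round(s["t"],2),s["eef_pos"].round(1) if hasattr(s["eef_pos"],"round") else s["eef_pos"],"yaw",round(float(np.degrees(s["tcp_rot"][2])),2),"F",np.round(s["ft_force"],1),"M",np.round(s["moment"],3),"op",round(s["opening"]*95,1),s["grip_force"],"q6",round(s["joints"][5],2),"tau6",s["tau"][5])
E
python3 -c "
from h import *
st()"
```

```text
4.33 [548.3 331.8  46.7] yaw 168.46 F [-0.  -0.7 -0.3] M [ 0.071 -0.14   0.017] op 47.3 0.0 q6 -0.93 tau6 0.00013426597433863208
```

step_arm:
  plan:
    - [[0,0,0,0,-1],[0,0,0,0,-1],[0,0,0,0,-1],[0,0,0,0,-1],[0,0,0,0,-1],[0,0,0,0,-1]]

```text
t: 4.83
eef_pos: [548.1, 330.5, 46.6]
tcp_rot: [-3.139, -0.001, 2.94]
ft_force: [-0.8, -8.9, 3.4]
opening: 0.313
grip_force: 30.0
```

```bash
python3 -c "
from h import *
st()"
```

```text
4.83 [548.1 330.5  46.6] yaw 168.46 F [-0.8 -8.9  3.4] M [-1.332 -0.067  0.009] op 29.8 29.993668530369177 q6 -0.93 tau6 0.014656110433861613
```

step_arm:
  plan:
    - [[0,-1.2,0,0,-1],[0,-1.2,0,7,-1],[0,-1.2,0,14,-1],[0,-1.2,0,21,-1],[0,-1.2,0,28,-1],[0,-1.2,0,34,-1],[0,-1.2,0,34,-1]]

```text
t: 5.42
eef_pos: [548.0, 330.1, 46.1]
tcp_rot: [-3.14, 0.0, 2.342]
ft_force: [0.6, -4.6, -2.5]
opening: 0.317
grip_force: 30.0
```

```bash
python3 -c "
from h import *
st()"
```

```text
5.42 [548.  330.1  46.1] yaw 134.19 F [ 0.6 -4.6 -2.5] M [-0.597 -0.426 -0.01 ] op 30.1 29.990064427256584 q6 -0.33 tau6 1.9333311170339584
```

step_arm:
  plan:
    - [[0,0,0,5,-1],[0,0,0,10,-1],[0,0,0,15,-1],[0,0,0,20,-1],[0,0,0,22,-1]]

```text
t: 5.83
eef_pos: [547.8, 329.9, 45.8]
tcp_rot: [-3.14, 0.001, 1.962]
ft_force: [1.6, -5.0, -6.2]
opening: 0.311
grip_force: 30.0
```

```bash
python3 -c "
from h import *
st()"
```

```text
5.83 [547.8 329.9  45.8] yaw 112.42 F [ 1.6 -5.  -6.2] M [-0.688 -0.571 -0.011] op 29.6 29.987881081178784 q6 0.05 tau6 0.2722966019064188
```

step_arm:
  plan:
    - [[0,0,0.5,2,-1],[0,-0.3,0.5,4,-1],[0,-0.3,0.5,6,-1],[0,-0.3,0.5,6,-1],[0,-0.3,0.5,6,-1]]

```text
t: 6.25
eef_pos: [547.8, 329.9, 45.7]
tcp_rot: [-3.141, 0.001, 1.862]
ft_force: [1.0, -5.0, -3.1]
opening: 0.31
grip_force: 30.0
```

```bash
python3 -c "
from h import *
st()"
```

```text
6.25 [547.8 329.9  45.7] yaw 106.68 F [ 1.  -5.  -3.1] M [-0.764 -0.537 -0.025] op 29.4 29.989186339080334 q6 0.15 tau6 0.08630618685856462
```

step_arm:
  plan:
    - [[0,0,0.5,5,-1],[0,0,0.5,10,-1],[0,0,0.5,15,-1],[0,0,0.5,18,-1],[0,0,0.5,18,-1],[0,0,0.5,18,-1]]

```text
t: 6.75
eef_pos: [547.5, 329.9, 45.3]
tcp_rot: [-3.141, 0.001, 1.548]
ft_force: [0.6, -5.1, -0.4]
opening: 0.316
grip_force: 30.0
```

```bash
python3 -c "
from h import *
st()"
```

```text
6.75 [547.5 329.9  45.3] yaw 88.7 F [ 0.6 -5.1 -0.4] M [-0.93  -0.351  0.062] op 30.0 29.990292774746194 q6 0.46 tau6 0.2527160011231899
```

step_arm:
  plan:
    - [[0,0,0.3,6,-1],[0,0,0.3,12,-1],[0,0,0.5,18,-1],[0,0,0.5,24,-1],[0,0,0.5,30,-1],[0,0,0.5,36,-1],[0,0,0.5,38,-1],[0,0,0.5,38,-1]]

```text
t: 7.42
eef_pos: [547.2, 330.0, 44.7]
tcp_rot: [-3.141, 0.002, 0.883]
ft_force: [-2.4, -5.8, -1.5]
opening: 0.315
grip_force: 30.0
```

step_arm:
  plan:
    - [[0,0,0,0,-1],[0,0,0,0,-1],[0,0,0,0,-1]]

```text
t: 7.67
eef_pos: [547.2, 329.9, 44.7]
tcp_rot: [-3.141, 0.002, 0.886]
ft_force: [-2.1, -4.6, -1.6]
opening: 0.312
grip_force: 30.0
```

```bash
python3 -c "
from h import *
st()"
```

```text
7.67 [547.2 329.9  44.7] yaw 50.74 F [-2.1 -4.6 -1.6] M [-0.974  0.167  0.042] op 29.7 29.989622763823718 q6 1.13 tau6 0.06020597415044904
```

step_arm:
  plan:
    - [[0,0,0,0,1],[0,0,0,0,1],[0,0,0,0,1],[0,0,0,0,1],[0,0,-40,0,1],[0,0,-80,0,1],[0,0,-120,0,1],[-20,0,-155,0,1]]

```text
t: 8.33
eef_pos: [536.5, 316.6, 202.6]
tcp_rot: [3.141, -0.003, 0.882]
ft_force: [0.6, 0.1, 0.7]
opening: 0.816
grip_force: 0.0
```

step_arm:
  plan:
    - [[-35,0,-35,0,1],[-35,0,-35,0,1],[-35,0,-35,0,1],[-35,0,-35,0,1]]

```text
t: 8.67
eef_pos: [513.0, 288.2, 234.9]
tcp_rot: [3.141, -0.001, 0.881]
ft_force: [-0.1, 0.4, -0.1]
opening: 0.996
grip_force: 0.0
```

```bash
python3 - <<'E'
from h import *
st()
c=env.get_calibration("wrist");im=env.read_camera("wrist");np.save("c3.npy",c,allow_pickle=True)
p=proj("wrist",[525,322,50],c)[0]
x0,y0=max(0,int(p[0])-80),max(0,int(p[1])-60);print(x0,y0)
cv2.imwrite("pics/f.png",cv2.resize(im[y0:y0+120,x0:x0+160],None,fx=5,fy=5,interpolation=cv2.INTER_CUBIC))
E
```

```text
8.67 [513.  288.2 234.9] yaw 50.46 F [-0.1  0.4 -0.1] M [-0.015 -0.079  0.009] op 94.7 0.0 q6 1.09 tau6 -0.045996528351679444
168 85
```

View pics/f.png

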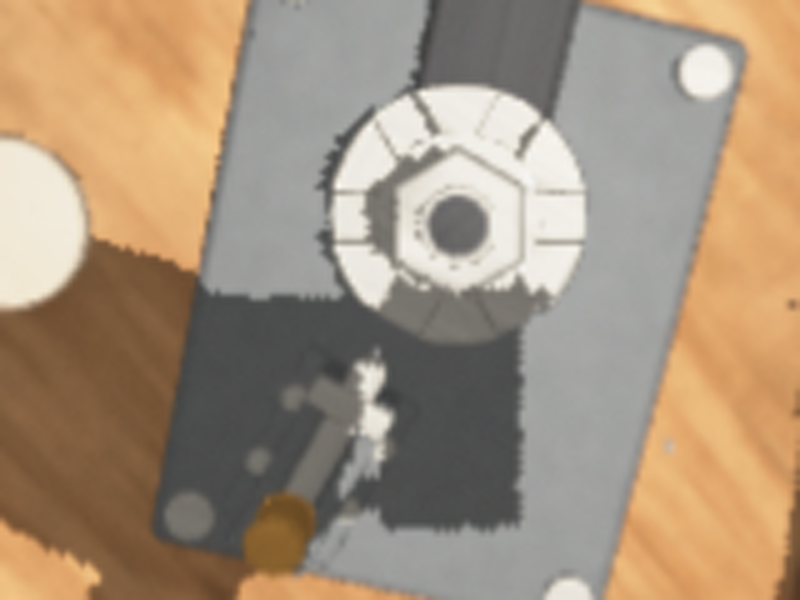

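The crown is centred at (459,214) and the slots lie horizontally, at row 216.5. The bolt's slot opens at about (398,322). The tongue runs from about (304,486) to (337,417), and the knob top is at (275,540).

```bash
python3 - <<'E'
from h import *
c=np.load("c3.npy",allow_pickle=True).item()
f=lambda u,v,z: atz("wrist",(168+(u-2)/5,85+(v-2)/5),z,c)[:2]
a=lambda d:(np.degrees(np.arctan2(d[1],d[0]))%360,np.hypot(*d).round(1))
n=f(459,214,39);print("crown",n,"stud",f(458,224,77),"hex",f(460,219,72))
l=f(335,216.5,39);r=f(585,216.5,39);print("slot",a(r-l))
for e in ((398,322),(497,316),(510,106),(404,108)): print("slot",a(f(*e,39)-n))
k=f(275,540,72);print("knob",k,a(n-k))
for p,z in(((337,417),36),((304,486),36),((338,395),42),((335,398),42)): print("lock",f(*p,z),a(n-f(*p,z)))
c2=np.load("c2.npy",allow_pickle=True).item()
g=lambda u,v,z: atz("wrist",(162+(u-2)/5,67+(v-2)/5),z,c2)[:2]
# tongue midline in pic e
p,q=g(182,72,36),g(228,140,36);print("tongue e",a(q-p),a(g(357,362,40)-p))
p,q=f(304,486,36),f(337,417,36);print("tongue f",a(q-p))
E
```

```text
crown [548.51080041 329.46165751] stud [548.07339833 329.29302783] hex [548.95371325 329.65681149]
slot (np.float64(320.4771173840848), np.float64(61.8))
slot (np.float64(200.57788469379), np.float64(30.7))
slot (np.float64(251.246904825647), np.float64(26.9))
slot (np.float64(24.850555620107443), np.float64(28.6))
slot (np.float64(78.27266794261627), np.float64(28.7))
knob [467.42637553 299.90775672] (np.float64(20.025942271587923), np.float64(86.3))
lock [491.54881247 309.78061636] (np.float64(19.06063710191753), np.float64(60.3))
lock [472.99987686 301.43114115] (np.float64(20.365500423720814), np.float64(80.5))
lock [496.51999542 314.42597308] (np.float64(16.12981183539296), np.float64(54.1))
lock [495.43614382 314.32811987] (np.float64(15.914800808120743), np.float64(55.2))
tongue e (np.float64(24.88183029181799), np.float64(18.9)) (np.float64(22.099836582746054), np.float64(80.1))
tongue f (np.float64(24.23404915092346), np.float64(20.3))
```

```bash
python3 -c "
from h import *
to(467.3,299.7,120)"
```

```text
t 8.72 [513.  288.4 233.9] yaw 0.881 q6 1.09 shift [np.float64(-20.3), np.float64(-42.4), np.float64(113.9)]
```

step_arm:
  plan:
    - [[-20,-42,0,7,1],[-20,-42,40,14,1],[-20,-42,80,21,1],[-20,-42,114,28,1],[-20,-42,114,30.2,1],[-20,-42,114,30.2,1],[-20,-42,114,30.2,1]]

```text
t: 9.3
eef_pos: [467.8, 299.8, 119.7]
tcp_rot: [3.141, 0.002, 0.356]
ft_force: [0.2, 0.3, 0.5]
opening: 0.999
grip_force: 0.0
```

```bash
python3 -c "
from h import *
to(467.3,299.7,48)
st()"
```

```text
t 9.3 [467.8 299.8 119.7] yaw 0.356 q6 1.67 shift [np.float64(-0.5), np.float64(-0.1), np.float64(71.7)]
9.3 [467.8 299.8 119.7] yaw 20.39 F [0.2 0.3 0.5] M [-0.032 -0.06   0.059] op 94.9 0.0 q6 1.67 tau6 0.2833987679332495
```

step_arm:
  plan:
    - [[0,0,36,0,1],[0,0,72,0,1],[0,0,72,0,0],[0,0,72,0,-1],[0,0,72,0,-1],[0,0,72,0,-1],[0,0,72,0,-1],[0,0,72,0,-1]]

```text
t: 9.97
eef_pos: [468.3, 299.7, 50.5]
tcp_rot: [-3.141, -0.002, 0.354]
ft_force: [0.8, 0.4, -0.5]
opening: 0.635
grip_force: 0.0
```

step_arm:
  plan:
    - [[0,0,0,0,-1],[0,0,0,0,-1],[0,0,0,0,-1],[0,0,0,0,-1],[0,0,0,0,-1],[0,0,0,0,-1],[0,0,0,0,-1],[0,0,0,0,-1]]

```text
t: 10.63
eef_pos: [467.3, 300.3, 49.1]
tcp_rot: [-3.14, -0.0, 0.353]
ft_force: [-3.4, 8.0, -0.1]
opening: 0.137
grip_force: 30.0
```

```bash
python3 -c "
from h import *
st()"
```

```text
10.63 [467.3 300.3  49.1] yaw 20.22 F [-3.4  8.  -0.1] M [ 1.443  0.651 -0.009] op 13.1 30.000084042549133 q6 1.67 tau6 -0.040182487573474646
```

step_arm:
  plan:
    - [[0,-1,0,0,-1],[3,-1,0,0,-1],[6,-1,0,0,-1],[9,-1,0,0,-1],[12,-1,0,0,-1],[12,-1,0,0,-1],[12,-1,0,0,-1]]

```text
t: 11.22
eef_pos: [479.2, 304.8, 49.1]
tcp_rot: [-3.141, -0.001, 0.353]
ft_force: [-0.8, 5.6, -2.0]
opening: 0.136
grip_force: 30.0
```

```bash
python3 -c "
from h import *
st()"
```

```text
11.22 [479.2 304.8  49.1] yaw 20.25 F [-0.8  5.6 -2. ] M [ 0.943  0.071 -0.058] op 12.9 29.999776482582092 q6 1.67 tau6 -0.02411664929240942
```

step_arm:
  plan:
    - [[1.5,0,0,0,-1],[3,0,0,0,-1],[4.5,0,0,0,-1],[6,0,0,0,-1],[6,0,0,0,-1]]

```text
t: 11.63
eef_pos: [484.4, 306.8, 49.0]
tcp_rot: [-3.141, -0.0, 0.353]
ft_force: [-1.6, 5.1, -0.6]
opening: 0.14
grip_force: 30.0
```

```bash
python3 -c "
from h import *
st()"
```

```text
11.63 [484.4 306.8  49. ] yaw 20.25 F [-1.6  5.1 -0.6] M [ 0.787  0.319 -0.031] op 13.3 30.000089406967163 q6 1.67 tau6 -0.03046377212740481
```

step_arm:
  plan:
    - [[1,0,0,0,-1],[2,0,0,0,-1],[3,0,0,0,-1],[3,0,0,0,-1],[3,0,0,0,-1]]

```text
t: 12.05
eef_pos: [484.7, 306.9, 48.9]
tcp_rot: [3.141, 0.005, 0.354]
ft_force: [-13.3, 0.1, 7.7]
opening: 0.142
grip_force: 30.0
```

```bash
python3 -c "
from h import *
st()"
```

```text
12.05 [484.7 306.9  48.9] yaw 20.26 F [-13.3   0.1   7.7] M [ 0.152  2.281 -0.015] op 13.5 30.00189185142517 q6 1.67 tau6 -0.045046579325571656
```

step_arm:
  plan:
    - [[-2,0,0,0,-1],[-2,0,0,0,1],[-2,0,0,0,1],[-2,0,0,0,1],[-2,0,0,0,1],[-2,0,-40,0,1],[-2,0,-80,0,1],[-12,0,-120,0,1]]

```text
t: 12.72
eef_pos: [476.7, 303.4, 170.2]
tcp_rot: [3.141, 0.0, 0.353]
ft_force: [-0.8, 0.3, 0.4]
opening: 0.574
grip_force: 0.0
```

step_arm:
  plan:
    - [[-20,-20,-60,0,1],[-20,-20,-60,0,1],[-20,-20,-60,0,1],[-20,-20,-60,0,1]]

```text
t: 13.05
eef_pos: [450.2, 315.5, 230.2]
tcp_rot: [-3.142, -0.003, 0.354]
ft_force: [0.6, -0.8, -0.3]
opening: 0.852
grip_force: 0.0
```

```bash
python3 - <<'E'
from h import *
st()
c=env.get_calibration("wrist");im=env.read_camera("wrist");np.save("c4.npy",c,allow_pickle=True)
p=proj("wrist",[525,322,50],c)[0]
x0,y0=max(0,int(p[0])-80),max(0,int(p[1])-60);print(x0,y0)
cv2.imwrite("pics/g.png",cv2.resize(im[y0:y0+120,x0:x0+160],None,fx=5,fy=5,interpolation=cv2.INTER_CUBIC))
E
```

```text
13.05 [450.2 315.5 230.2] yaw 20.3 F [ 0.6 -0.8 -0.3] M [-0.018 -0.022 -0.076] op 81.0 0.0 q6 1.71 tau6 0.07839987287297845
195 53
```

View pics/g.png

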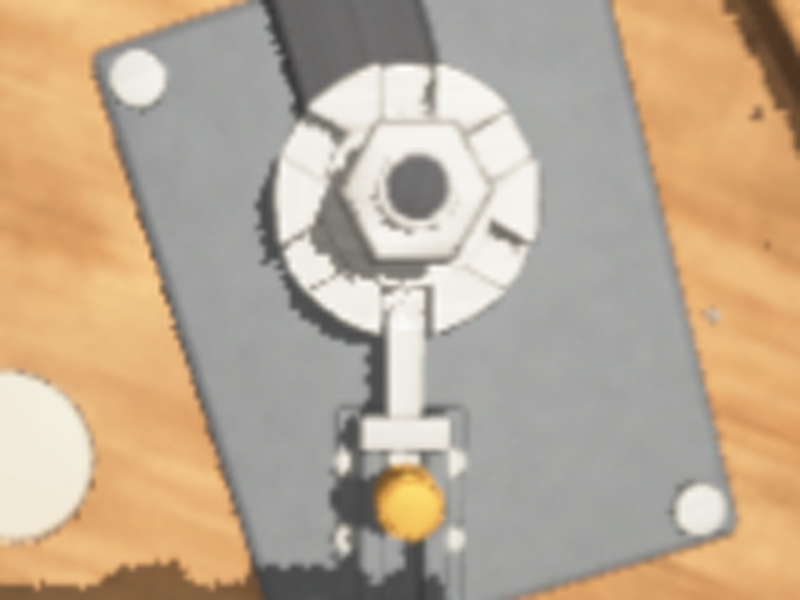

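The bolt's tongue sits inside the slot: its tip is at about row 290 and the rim at 335, roughly 9–10 mm deep. The knob is at (410,503), up against the guide's front bar, and the gripper is clear.

```bash
python3 -c "
from h import *
print(env.job_done())"
```

```text
the job is handed in; nothing more can be done
None
```

I tightened the nut about 118° clockwise, past its washer to the next slot, then pushed the bolt to its stop in that slot, released it and handed the job in; the last picture shows it seated 9–10 mm deep, though no pass/fail verdict came back.

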